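Clamp a turned blank with the recessed knob

TASK

Stand the turned wooden blank upright, tenon up, in the bay of the clamp jig, midway across the jaw, and let go of it. Then reach down inside the guard ring and turn the recessed knob clockwise until the jaw holds the blank finger-tight against the fence, a squeeze of about 15 N, without crushing it. Do not lean on the guard ring, leave the other things where they are, and finish with your hand clear.

Things in the scene. Friction and masses are not known exactly. Their poses are not given: they have to be found in the camera images.
- blank_center (a point): Loose laminated turned blank: a round wooden block 44 mm in diameter, 55 mm high, with a round tenon on top, 28 mm in diameter, 27 mm long (82 mm high in all, about 0.14 kg). It stands upright on the bench, tenon up. The point is on its axis half-way up, 41 mm above its underside. z is its axis.
- jig: Grey clamp jig fixed to the bench: plate 110 x 250 mm, 12 mm thick. Origin under the plate's centre, on the bench; x across, y along it from knob end to fence end, z up. A housing 100 x 100 mm, top at 32 mm, spans y = -115 to -15 mm. The wooden fence (70 mm wide, 22 thick, top at 52 mm) is bolted on anew each time: its face is anywhere from y = 62 to 69 mm, not measured.
- bay (a point): Point on the plate's top face, 12 mm above the bench, at jig x = 0, y = 36 mm: the place for the blank's axis, midway across the jaw. There the blank is 2 to 4 mm clear of the jaw at its start and 4 to 11 mm clear of the fence; the jaw then slides it to the fence. Axes as the jig's.
- jaw_slide (a point): The wooden jaw (44 mm wide, from 14 to 50 mm above the bench, 8 mm thick) rides on a steel slide on springs with up to 4 mm of give. The point is carried by the slide and lies at the middle of the jaw's face while nothing presses on it: jig y = 10 mm with the knob at 0. It moves along the jig's +y by 6 mm per radian of the knob. Axes as the jig's.
- guard: Plain round steel guard ring round the knob, fixed to the jig: inside diameter 76 mm, outside 90 mm, from 32 to 74 mm above the bench. Origin on the knob's axis at the foot of the ring. It is not to be pressed with more than 20 N.
- knob_grip (a point): Point on the knob's upright axis, 52 mm above the bench, at jig y = -65 mm. The black knob is a disc 40 mm in diameter (32 to 38 mm above the bench) with an upright grip bar, 16 mm thick, 38 mm long, its top at 64 mm, 10 mm below the ring's rim. The point's x axis runs along the bar, y across its thickness; both turn with the knob.
- knob (a joint): Knob angle in rad, growing clockwise seen from above; at 0 the bar lies along the jig's x axis and the jaw is fully back. Range 0 to 4.2; starts between 0 and 0.3. Dry friction of 0.22 N m: it stays where left, and at rest it can carry a load up to that. Each newton of squeeze adds 0.006 N m (15 N: 0.09). From touching both sides to 15 N takes about 0.2 rad.
- bowl_rim (a point): Small wooden bowl, 110 mm across, loose; centre of its mouth. Leave it alone.
- wax_c (a point): Loose jar of wax 60 mm in diameter, 60 mm high; its centre. Leave it alone.
- spindle_c (a point): Loose slim turned dark wooden spindle, 44 mm in diameter at the foot, 100 mm high, standing; point 50 mm up its axis. Leave it alone.
- collar_c (a point): Loose steel collar, a ring 68 mm across and 22 mm high, lying flat; its centre. Leave it alone.
Things that resemble listed ones, but are neither listed nor needed, are in the scene too. Leave any blue or purple look-alike of the part that bears blank_center alone.

How it is judged (in metres and radians):
On the way:
1. the blank stands upright on the jig's plate, in the middle of the bay, let go and not yet squeezed (x of blank_center in the frame of bay between -0.012 and 0.012 m and z of blank_center in the frame of bay between 0.036 and 0.045 m and y of blank_center in the frame of bay between -0.008 and 0.018 m and angle between blank_center's own z axis and vertical below 0.1 rad and contact force between the fingers and blank below 0.2 N and contact force between jaw and blank below 4 N), for 0.2 s.
At the end, for the whole second after the job is handed in: The blank stands upright (within 0.1 rad) on the plate, within 12 mm of the middle of the jaw, tenon up, and the jaw squeezes it against the fence with 7 to 26 N by itself (x of blank_center in the frame of bay between -0.012 and 0.012 m and z of blank_center in the frame of bay between 0.036 and 0.045 m and angle between blank_center's own z axis and vertical below 0.1 rad and contact force between jaw and blank between 7 and 26 N); the robot touches nothing.
It fails at once if the blank is crushed: jaw force over 35 N (contact force between jaw and blank above 35 N).
It fails at once if the guard ring is pressed with more than 20 N (contact force between any of the arm, the fingers and guard above 20 N).
It fails at once if the bowl, wax jar, spindle or steel collar is moved over 30 mm (distance of any of bowl_rim, wax_c, spindle_c, collar_c from where it was at the start of the episode above 0.03 m).
It also fails if it takes over 72 s, if anything falls off the work surface, if the arm or the gripper's body presses on something with over 40 N, if the wrist force passes 120 N, or if a joint passes its speed limit or range.

ROBOT

A 7-joint arm with a two-finger parallel gripper is mounted at the origin on the work surface. World frame = base frame: x ahead of the robot, y to its left, z up, the work surface at z = 0. Lengths are in mm, angles in rad, forces in N, time in s.
With the tool pointing down it reaches from about 425 to 950 mm from the base axis. Payload 4.7 kg.
Tool frame: the origin (TCP) lies between the finger pads; the fingertips stand 8 mm ahead of it and the grasp point (between the pads) lies 11 mm behind it (arm.nose_length is the distance from the TCP to the fingertips, in mm); z points along the fingers, y is the direction in which the jaws open and shut (so a half turn about z gives the same grasp; the last joint's range is limited). The gripper opens to 85 mm and grips with 20 to 120 N. Pads are 22 mm wide; open, the fingers measure 114 mm over their backs; the gripper's body (76 mm by 85 mm) begins 54 mm behind the grasp point. The pads swing forward as they close: fully open they stand 13 mm farther back than shut.
Start: joints at [-0.029, 0.469, -0.049, 1.532, 0.024, 1.141, -0.082], TCP at [675.017, 0.046, 239.335] pointing down, gripper open.
Joint ranges: [-2.59, 2.59], [-0.33, 1.99], [-1.39, 1.29], [0.1, 2.45], [-1.04, 4.18], [0.21, 1.99], [-2.66, 2.66]. Speed limits (rad/s): [2.57, 2.57, 3.14, 3.14, 3.14, 3.14, 3.14].

INTERFACE

Orientations are given as a unit quaternion [x, y, z, w].
In Python, from workcell import arm, vision gives the robot as it stands.
- The arm moves only by the shell command python3 -m jog 'ROWS' [FORCE]. ROWS is JSON, a list of rows, each a list of 3 entries, a list of its own where there are three numbers: the shift along the tool's x, y, z in m, then the turn about the tool's z in rad, then the closure in counts, from 0 (fully open) to 255 (shut). In form: [[[dx, dy, dz], spin, fingers], ...]. A call has 1 to 12 rows; each row shifts and turns the pose as measured when the row begins, along the tool's axes as they then stand; what a row does not reach is not made up. A row lasts 1/12 s, in which the tool goes at most 41.7 mm and 7.16 degrees, less where a joint would pass 70% of its speed; a pose out of reach is approached as far as the arm can. A call with a gripper value outside its range is refused whole. The fingers move at their own pace and stop on an object; FORCE is the grip in N (left out, the last holds). Time passes only in rows, so rows that do not move let the fingers close. It gives the time, the measured TCP pose, the force and the opening at its end, in the units of the state.
- arm.observe(): the state, without advancing time (a new reading comes with each control period).
- vision.snapshot(name): name is "scene" or "side" or "wrist"; returns (picture, depth): 400x640x3 uint8, red, green, blue; 400x640 float32, mm along the optical axis (not along the pixel's ray), 0 where there is no reading.
- vision.camera_info(name): a dict with "vertical_fov" (degrees; the focal length in pixels is half the picture's height over the tangent of half this angle, whatever the lens; pixels are square), "cx", "cy" (the principal point, pixels), "k1" (the pictures are not rectified: a ray, as slopes to the right and down, at radius r is drawn at 1 + k1 r^2 times it, then the intrinsics apply), "R" (3x3) and "t" (3): a world point X has camera coordinates R X + t. Camera axes: x right, y down, z forward; pixel columns grow to the right and rows downward; lengths in mm; the calibration is good to about 2 mm. A picture is of the moment at which its call begins: read the wrist's pose just before it. camera_info takes no time and is no camera call; for the wrist camera it gives the pose at the moment of the call.
- arm.hand_in(): hands the job in, once; it reports no verdict.
The state is a dict: "time_s": time; "qpos": joint angles; "joint_vel": joint speeds; "joint_torque": joint torques, N m; "tool_pos": TCP position; "tcp_rot": TCP orientation; "contact_force": force on the tool from outside, world axes, zero at the start; "torque": the same for the moment, N m; "gripper_width": finger opening in mm.
Only numpy, scipy, OpenCV 4.12 (cv2) and the standard library are available. Lean on these libraries where they do the work, as an engineer would, in place of code of your own. Each camera call takes 0.05 s, during which the arm holds its last target.

## Working session

There is one attempt and no reset: what is moved stays moved. The work goes in short steps, Python scripts to look and compute and a shell command to move; the robot and the scene stay as the last step left them, time stands still between calls to the robot, and variables do not carry over. Pictures are saved under pics/ and viewed, and the job is handed in when it is done.

```bash
ls; mkdir -p pics; python3 - <<'E'
from workcell import arm, vision
import cv2
s=arm.observe(); print({k:s[k] for k in('time_s','tool_pos','tcp_rot','contact_force','gripper_width')}, arm.nose_length)
for n in("scene","side","wrist"):
    p,d=vision.snapshot(n); cv2.imwrite(f"pics/{n}0.png",p[:,:,::-1])
    import numpy as np; np.save(f"pics/{n}0.npy",d)
    print(n,vision.camera_info(n))
E
```

```text
pics
{'time_s': 0.0, 'tool_pos': array([6.74432560e+02, 1.67627497e-02, 2.38246568e+02]), 'tcp_rot': array([ 7.07096443e-01,  7.07116439e-01, -7.17997386e-04, -6.68392437e-04]), 'contact_force': array([0.13825994, 0.71808746, 0.21692451]), 'gripper_width': 85.36601413357361} 8.0
scene {'vertical_fov': 53.986727365022325, 'cx': 323.65846073430015, 'cy': 203.350996507006, 'k1': 0.018980618743777496, 'R': array([[-0.13784957,  0.99037646,  0.0123276 ],
       [ 0.84884077,  0.12454442, -0.51376846],
       [-0.51035952, -0.06035859, -0.85784031]]), 't': array([  -7.2543362 , -472.15175959, 1095.87921657])}
side {'vertical_fov': 42.47686291321574, 'cx': 309.2894859789845, 'cy': 199.87395201438744, 'k1': 0.025794907310137442, 'R': array([[-0.78256559, -0.62247517, -0.01075863],
       [-0.4541989 ,  0.58265975, -0.67395176],
       [ 0.42578686, -0.5225249 , -0.73869701]]), 't': array([ 493.40348182,  251.12336845, 1057.85665225])}
wrist {'vertical_fov': 67.47302730250195, 'cx': 315.75429337814404, 'cy': 195.3977280560467, 'k1': -0.03185762625799019, 'R': array([[ 9.99997808e-01, -5.89253176e-04, -2.00893187e-03],
       [ 7.92182214e-05, -9.48236052e-01,  3.17566346e-01],
       [-2.09206860e-03, -3.17565809e-01, -9.48233927e-01]]), 't': array([-673.62217321,  -41.31994977,  380.82079984])}
```

View pics/scene0.png

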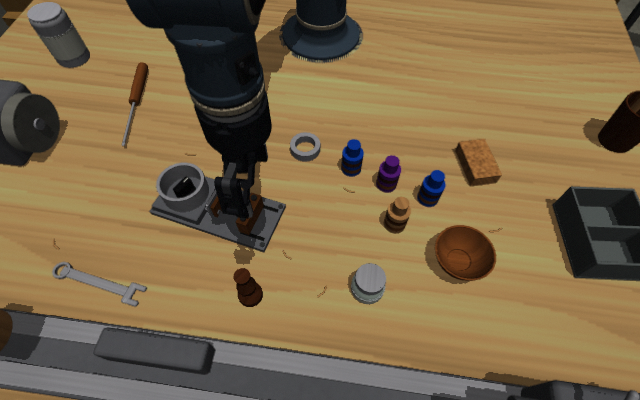

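View pics/side0.png

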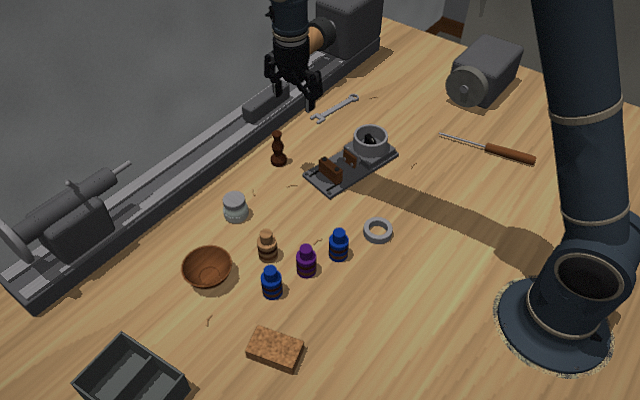

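View pics/wrist0.png

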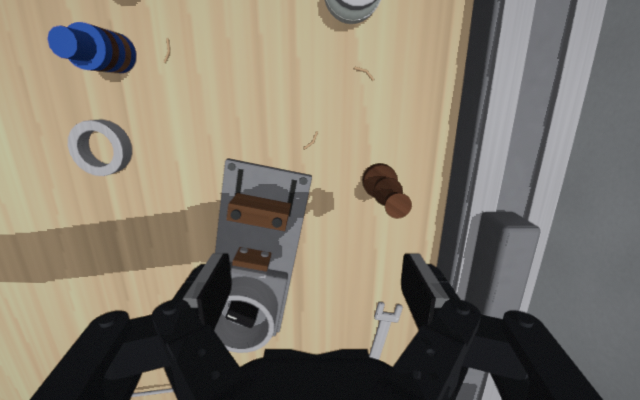

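The blank could be confused with these (scene pixels): tan laminated (398,215), blue (352,158), blue (432,188), purple (389,173) and the dark spindle (248,288). I choose the tan laminated one at scene (398,215), side (267,245). The jig is at scene (217,207), with its knob end at the left (183,185).

```bash
cat > h.py <<'E'
import numpy as np, cv2
from workcell import arm, vision
def K(c):
    f=200/np.tan(np.radians(c['vertical_fov'])/2)
    return np.array([[f,0,c['cx']],[0,f,c['cy']],[0,0,1.]]), np.array([c['k1'],0,0,0,0.])
def ray(c,uv):
    k,d=K(c); n=cv2.undistortPoints(np.array(uv,float).reshape(-1,1,2),k,d).reshape(-1,2)
    return n
def unproj(c,uv,z):
    n=ray(c,uv); z=np.asarray(z,float).reshape(-1,1)
    return (np.c_[n,np.ones(len(n))]*z-c['t'])@np.asarray(c['R'])
def onplane(c,uv,h):
    n=ray(c,uv); d=np.c_[n,np.ones(len(n))]@np.asarray(c['R']); o=-np.asarray(c['R']).T@c['t']
    return o+d*((h-o[2])/d[:,2])[:,None]
def proj(c,X):
    k,d=K(c); p,_=cv2.projectPoints(np.array(X,float).reshape(-1,1,3),cv2.Rodrigues(np.asarray(c['R']))[0],np.asarray(c['t']),k,d)
    return p.reshape(-1,2)
def tri(views):
    A=[];b=[]
    for c,uv in views:
        n=ray(c,[uv])[0]; R=np.asarray(c['R']);t=c['t']
        for i in(0,1): A.append(R[i]-n[i]*R[2]); b.append(n[i]*t[2]-t[i])
    x,r,_,_=np.linalg.lstsq(np.array(A),np.array(b),rcond=None); return x,r
E
python3 - <<'E'
import cv2,numpy as np
from h import *
a=cv2.imread('pics/scene0.png');b=cv2.imread('pics/side0.png')
f=lambda im,x,y,w=40,s=8:cv2.resize(im[y-w:y+w,x-w:x+w],None,fx=400/(2*w),fy=400/(2*w),interpolation=cv2.INTER_CUBIC)
cv2.imwrite('pics/crop1.png',np.hstack([f(a,398,212),f(b,267,245)]))
w=cv2.imread('pics/wrist0.png'); cv2.imwrite('pics/crop2.png',cv2.resize(w[140:360,180:360],None,fx=2.7,fy=2.7,interpolation=cv2.INTER_CUBIC))
d=np.load('pics/scene0.npy');cs=vision.camera_info('scene');cd=vision.camera_info('side');D=np.load('pics/side0.npy')
for uv in[(400,203),(398,225),(352,145),(248,275),(183,172),(250,222),(270,238)]:print(uv,unproj(cs,[uv],d[uv[1],uv[0]]).round(1))
for uv in[(267,232),(267,252)]:print(uv,unproj(cd,[uv],D[uv[1],uv[0]]).round(1))
E
```

```text
(400, 203) [[571.1 227.3  81. ]]
(398, 225) [[591.2 232.7  33.6]]
(352, 145) [[447.1 126.3  79.3]]
(248, 275) [[752.2 -11.3  98.1]]
(183, 172) [[ 541.7 -202.7   49.2]]
(250, 222) [[628.4 -46.6  39.2]]
(270, 238) [[639.8  -9.4   4.2]]
(267, 232) [[565.5 227.7  85. ]]
(267, 252) [[554.9 244.5  39.2]]
```

View pics/crop1.png

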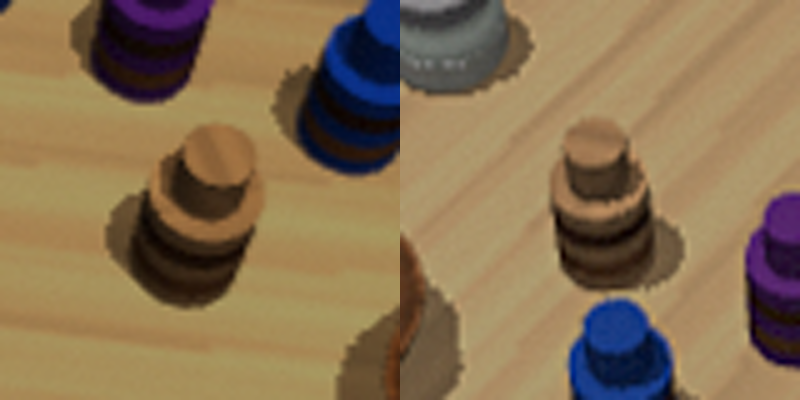

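View pics/crop2.png

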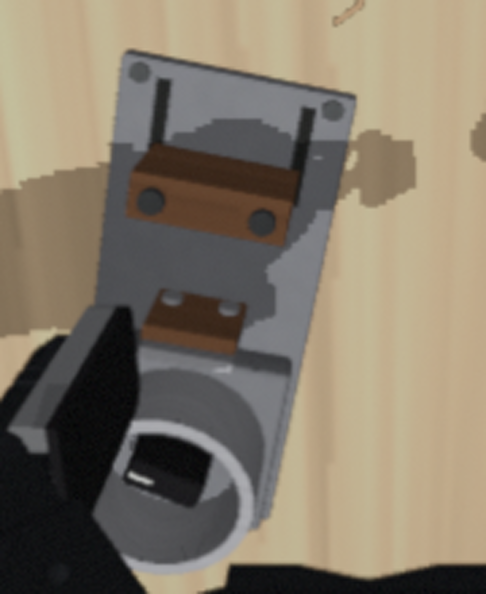

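```bash
python3 - <<'E'
from h import *
cs=vision.camera_info('scene');cd=vision.camera_info('side');cw=vision.camera_info('wrist')
for n,a,b in[('blank top',(401.8,203),(266.2,232.6)),('shoulder',(398.8,212.5),(266.5,243.5)),('blueL',(352,145),(339,233)),('blueR',(434,176),(272,270)),('purple',(391,161),(306,250)),('ring c',(183,180),(372,138))]:
    x,r=tri([(cs,a),(cd,b)]);print(n,x.round(1),np.round(r,5))
P=onplane(cw,[(226,159.3),(311.5,176)],12); print(P.round(1), np.linalg.norm(P[1]-P[0]))
Q=onplane(cs,[(285,207),(265,249),(150,210)],12);print(Q.round(1))
E
```

```text
blank top [569.1 229.2  80.4] [6.71488]
shoulder [569.1 230.9  44. ] [1.39408]
blueL [444.7 126.9  75.8] [1.17577]
blueR [496.5 290.9  74.9] [0.02631]
purple [473.  207.2  75.1] [0.61217]
ring c [ 570.  -188.8   65.5] [0.51305]
[[563.6   7.2  12. ]
 [668.3 -14.1  12. ]] 106.88005696398452
[[ 571.     7.8   12. ]
 [ 667.4  -12.3   12. ]
 [ 616.8 -256.8   12. ]]
```

The crop confirms the tan laminated blank, tenon up, at about (569, 229.5). Its top is at 80 mm (82 expected), and the neighbours are over 90 mm away. I move above it.

```bash
python3 -m jog '[[[0.033,-0.015,0],0,0],[[0.033,-0.015,0],0,0],[[0.033,-0.015,0],0,0],[[0.033,-0.015,0],0,0],[[0.033,-0.015,0],0,0],[[0.033,-0.015,0],0,0],[[0.032,-0.015,0],0,0],[[0,0,0],0,0]]' 40
python3 - <<'E'
from h import *
s=arm.observe();print(s['tool_pos'],s['tcp_rot'],s['qpos'].round(3) if hasattr(s['qpos'],'round') else s['qpos'])
c=vision.camera_info('wrist');p,d=vision.snapshot('wrist');cv2.imwrite('pics/wrist1.png',p[:,:,::-1])
import pickle;pickle.dump(c,open('pics/wrist1.pkl','wb'))
print(proj(c,[[569,229.5,82],[569,229.5,55]]), -np.asarray(c['R']).T@c['t'])
E
```

```text
time_s: 0.82
tool_pos: [565.8, 234.4, 233.6]
tcp_rot: [0.711, 0.703, -0.004, -0.001]
contact_force: [-0.8, 1.7, 0.1]
gripper_width: 85.5
[565.78132857 234.43295546 233.62347714] [ 0.71082596  0.70335774 -0.00367398 -0.00091986] [-0.366  0.379 -0.127  1.686  0.053  1.087 -0.52 ]
[[320.55416109 185.77154896]
 [320.34929126 178.51560323]] [567.18052965 316.2954935  367.69280148]
```

View pics/wrist1.png

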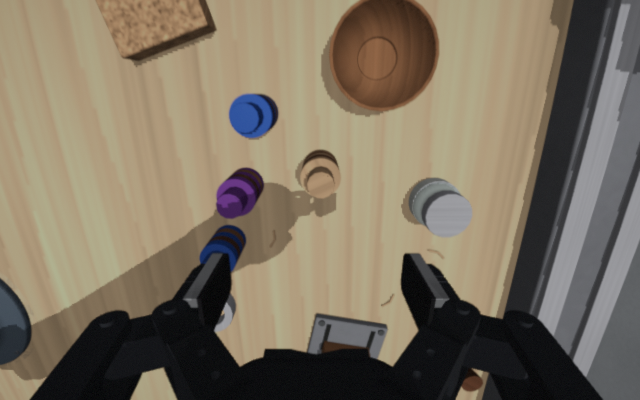

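The wrist view shows the tenon top at (320,184), against (320.5,185.8) predicted, so the position is confirmed. I descend beside it, with the fingers along world x.

```bash
python3 -m jog '[[[-0.005,0.003,0.03],0,0],[[0,0,0.03],0,0],[[0,0,0.03],0,0],[[0,0,0.03],0,0],[[0,0,0],0,0],[[0,0,0],0,0]]' 40
python3 - <<'E'
from h import *
s=arm.observe();print(s['tool_pos'],s['tcp_rot'])
c=vision.camera_info('wrist');p,d=vision.snapshot('wrist');cv2.imwrite('pics/wrist2.png',p[:,:,::-1])
for z in(82,):print(proj(c,[[569,230,z]]))
print(proj(c,[s['tool_pos']]))
E
```

```text
time_s: 1.37
tool_pos: [574.2, 221.2, 111.7]
tcp_rot: [0.713, 0.701, -0.002, 0.003]
contact_force: [0.7, 0.7, 1.0]
gripper_width: 85.4
[574.16690696 221.19232085 111.73480907] [ 0.7128231   0.70133186 -0.00223152  0.00344528]
[[307.53541795 223.10893153]]
[[316.63455165 262.58330231]]
```

View pics/wrist2.png

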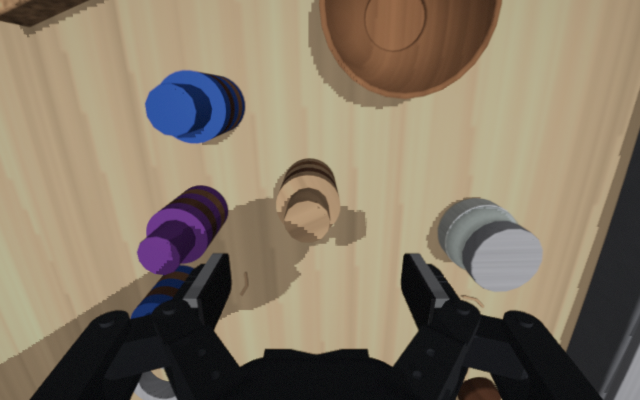

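The view shows the tenon top at (307,223), where predicted, but the tool drifted about 9 mm during the descent. I correct that and then continue.

```bash
python3 -m jog '[[[0.0088,-0.005,0],0,0],[[0,0,0],0,0]]'; python3 -m jog '[[[0,0,0],0,0]]'
```

```text
time_s: 1.58
tool_pos: [570.6, 229.9, 114.3]
tcp_rot: [0.714, 0.7, -0.001, 0.004]
contact_force: [0.7, 0.8, 0.5]
gripper_width: 84.9
time_s: 1.67
tool_pos: [571.5, 230.4, 116.0]
tcp_rot: [0.714, 0.7, 0.0, 0.005]
contact_force: [-0.5, -0.8, -0.2]
gripper_width: 85.6
```

```bash
python3 -m jog '[[[0,-0.002,0.02],0,0],[[0,0,0.02],0,0],[[0,0,0],0,0]]'; python3 -m jog '[[[0,0,0],0,0]]'
```

```text
time_s: 1.92
tool_pos: [573.5, 233.2, 81.5]
tcp_rot: [0.713, 0.701, 0.007, 0.007]
contact_force: [-1.8, -0.1, -0.3]
gripper_width: 85.6
time_s: 2.0
tool_pos: [574.1, 233.7, 82.7]
tcp_rot: [0.713, 0.701, 0.007, 0.007]
contact_force: [0.5, 0.4, 1.1]
gripper_width: 85.3
```

```bash
python3 -m jog '[[[-0.0037,-0.005,0],0,0],[[0,0,0.02],0,0],[[0,0,0],0,0]]'; python3 -m jog '[[[0,0,0],0,0]]'
```

```text
time_s: 2.25
tool_pos: [571.0, 230.9, 66.9]
tcp_rot: [0.713, 0.701, 0.01, 0.008]
contact_force: [-0.9, 0.0, -0.7]
gripper_width: 85.1
time_s: 2.33
tool_pos: [571.6, 231.1, 68.4]
tcp_rot: [0.713, 0.701, 0.011, 0.009]
contact_force: [0.5, -0.0, 0.5]
gripper_width: 85.5
```

```bash
python3 -m jog '[[[-0.001,-0.003,0.02],0,0],[[0,0,0.018],0,0],[[0,0,0],0,0]]'; python3 - <<'E'
from h import *
s=arm.observe();print(s['tool_pos'],s['tcp_rot'])
c=vision.camera_info('wrist');p,d=vision.snapshot('wrist');cv2.imwrite('pics/wrist3.png',p[:,:,::-1])
print(arm.observe()['tool_pos'],proj(c,[[569,230,82]]))
E
```

```text
time_s: 2.58
tool_pos: [572.5, 231.3, 35.1]
tcp_rot: [0.713, 0.701, 0.015, 0.01]
contact_force: [-0.1, 0.4, 1.0]
gripper_width: 85.6
[572.51402687 231.26947379  35.08657599] [0.71315698 0.70076409 0.01534226 0.01007092]
[573.34565738 231.64176937  36.58182988] [[312.03289978 332.59424613]]
```

View pics/wrist3.png

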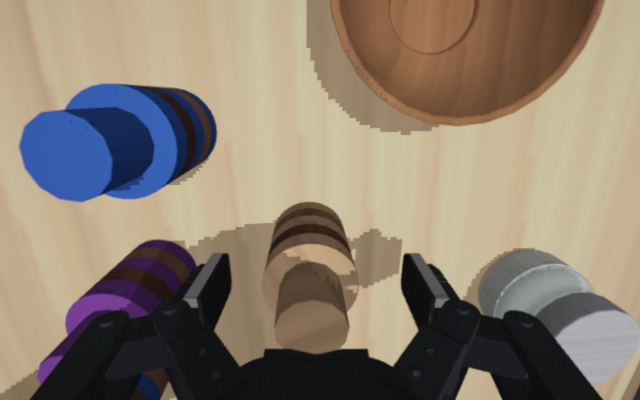

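The blank stands between the fingers with its tenon top at (312,330), so I close on it.

```bash
python3 -m jog '[[[-0.001,-0.004,0.006],0,0],[[0,0,0],0,0]]'; python3 -m jog '[[[0,0,0],0,255],[[0,0,0],0,255],[[0,0,0],0,255],[[0,0,0],0,255],[[0,0,0],0,255],[[0,0,0],0,255],[[0,0,0],0,255],[[0,0,0],0,255]]' 40
```

```text
time_s: 2.8
tool_pos: [570.6, 231.3, 32.8]
tcp_rot: [0.713, 0.701, 0.018, 0.011]
contact_force: [-0.8, -0.6, -0.7]
gripper_width: 85.6
time_s: 3.47
tool_pos: [572.1, 232.1, 36.5]
tcp_rot: [0.713, 0.701, 0.02, 0.012]
contact_force: [0.6, 0.3, -1.8]
gripper_width: 42.7
```

```bash
python3 -m jog '[[[0,0,-0.02],0,255],[[0,0,-0.03],0,255],[[0,0,-0.03],0,255],[[0,0,-0.03],0,255],[[0,0,0],0,255]]'
python3 -m jog '[[[0,0,0],0,255]]'
```

```text
time_s: 3.88
tool_pos: [564.6, 229.6, 146.3]
tcp_rot: [0.713, 0.701, 0.016, 0.01]
contact_force: [0.8, 0.3, -0.6]
gripper_width: 43.3
time_s: 3.97
tool_pos: [564.7, 229.5, 147.0]
tcp_rot: [0.713, 0.701, 0.016, 0.01]
contact_force: [-0.2, -0.6, -1.9]
gripper_width: 43.0
```

```bash
python3 -m jog '[[[-0.028,0.004,-0.006],0,255],[[-0.03,0.005,-0.005],0,255],[[-0.03,0.005,-0.005],0,255],[[-0.03,0.005,-0.005],0,255],[[-0.03,0.004,-0.005],0,255],[[-0.028,0.004,-0.005],0,255],[[-0.025,0.004,-0.005],0.1,255],[[-0.02,0.004,-0.005],0.08,255],[[0,0,0],0,255]]'
python3 - <<'E'
from h import *
import pickle
for n in('wrist','scene','side'):
    c=vision.camera_info(n);p,d=vision.snapshot(n);cv2.imwrite(f'pics/{n}4.png',p[:,:,::-1])
    pickle.dump((c,d),open(f'pics/{n}4.pkl','wb'))
s=arm.observe();print(s['tool_pos'],s['tcp_rot'],np.round(s['qpos'],2))
E
```

```text
time_s: 4.72
tool_pos: [588.6, -0.4, 177.0]
tcp_rot: [0.774, 0.633, 0.01, 0.004]
contact_force: [0.5, -0.9, -1.4]
gripper_width: 43.1
[587.74313781   6.7808048  176.31744964] [0.77007157 0.63786173 0.01089207 0.00188505] [-0.05  0.38 -0.04  1.83  0.01  0.91 -0.27]
```

View pics/wrist4.png

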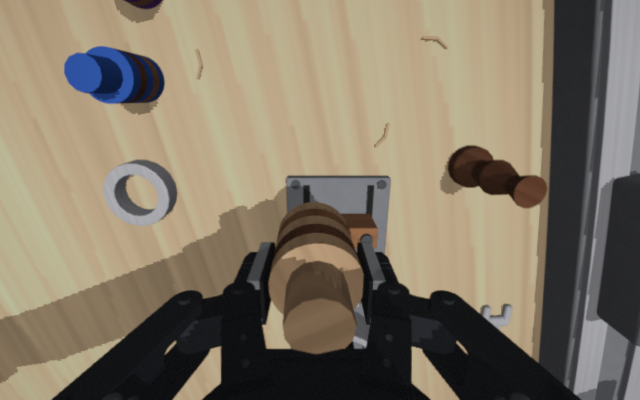

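View pics/side4.png

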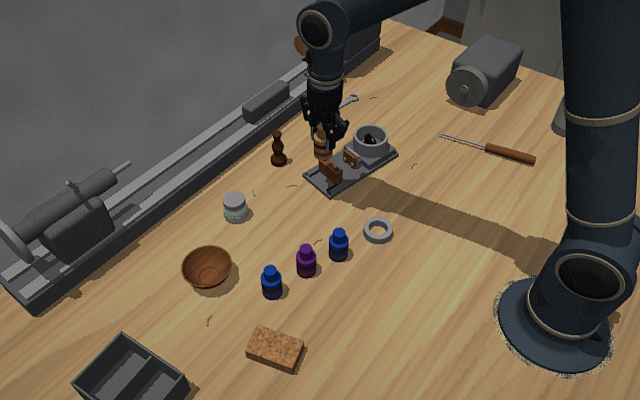

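View pics/scene4.png

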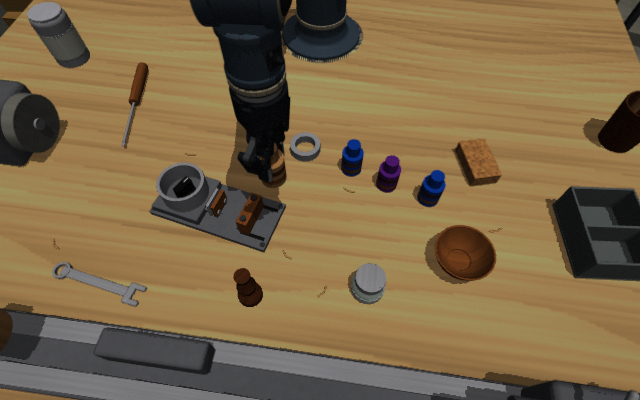

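The jig is unobstructed in the scene view. I crop it in the scene and side views to read the plate corners.

```bash
python3 - <<'E'
import cv2,numpy as np
a=cv2.imread('pics/scene4.png')[155:255,140:300];b=cv2.imread('pics/side4.png')[115:205,290:410];w=cv2.imread('pics/wrist4.png')[160:260,270:410]
cv2.imwrite('pics/crop5.png',cv2.resize(a,None,fx=5,fy=5,interpolation=cv2.INTER_CUBIC))
cv2.imwrite('pics/crop6.png',cv2.resize(b,None,fx=6,fy=6,interpolation=cv2.INTER_CUBIC))
E
```

```text
(no output)
```

View pics/crop5.png

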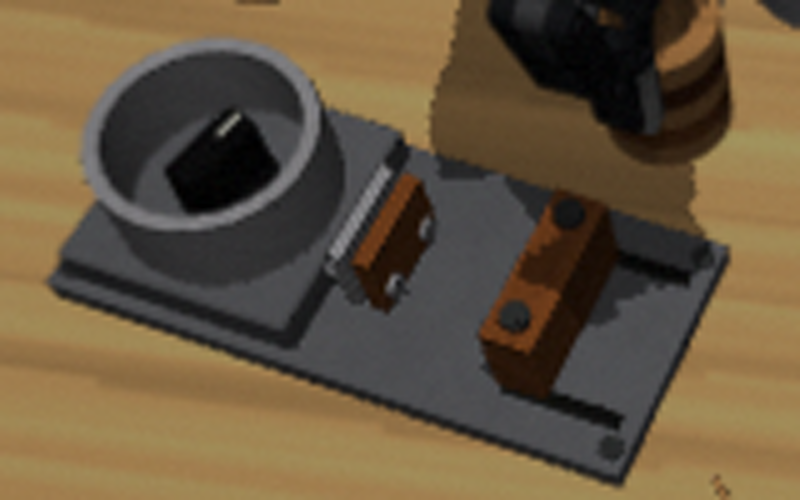

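View pics/crop6.png

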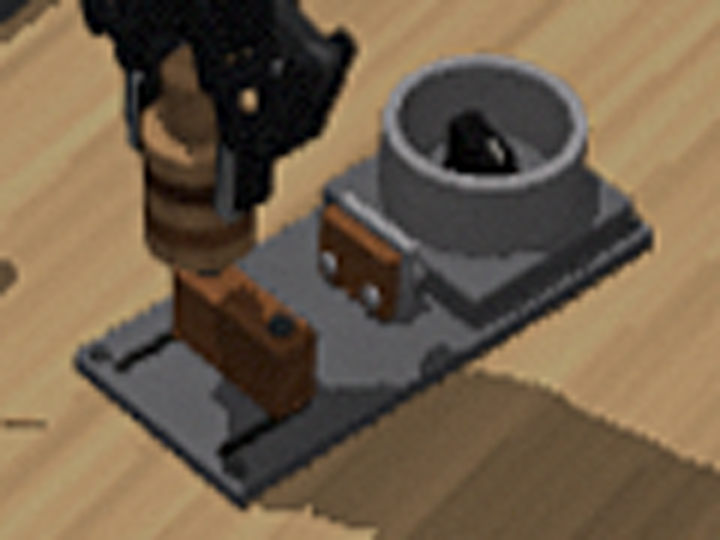

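```bash
cat > jf.py <<'E'
from h import *
import pickle
from scipy.optimize import least_squares
cs,_=pickle.load(open('pics/scene4.pkl','rb'));cd,_=pickle.load(open('pics/side4.pkl','rb'));cw,_=pickle.load(open('pics/wrist4.pkl','rb'))
c0={'vertical_fov':67.47302730250195,'cx':315.75429337814404,'cy':195.3977280560467,'k1':-0.03185762625799019,'R':np.array([[9.99997808e-01,-5.89253176e-04,-2.00893187e-03],[7.92182214e-05,-9.48236052e-01,3.17566346e-01],[-2.09206860e-03,-3.17565809e-01,-9.48233927e-01]]),'t':np.array([-673.62217321,-41.31994977,380.82079984])}
V=[(cs,[[-55,125,12],[55,125,12],[55,-125,12],[0,-65,74]],[(285.6,204.6),(264,249.8),(150.4,211),(180.8,181.8)],'scene'),
(cd,[[55,125,12],[-55,125,12],[-55,-125,12],[0,-65,74]],[(303.3,175),(330.5,197.8),(398.7,153.7),(370.7,135.2)],'side'),
(cw,[[-55,125,12],[55,125,12]],[(287,177),(390,178)],'w4'),(c0,[[-55,125,12],[55,125,12]],[(226,159.3),(311.5,176)],'w0')]
def T(p,X):
    c,s=np.cos(p[2]),np.sin(p[2]);X=np.array(X,float);return np.c_[p[0]+c*X[:,0]-s*X[:,1],p[1]+s*X[:,0]+c*X[:,1],X[:,2]]
def fit(V):return least_squares(lambda p:np.concatenate([(proj(c,T(p,X))-uv).ravel() for c,X,uv,_ in V]),[590,-126,-.2],x_scale=[1,1,.01])
if __name__=='__main__':
    for W in([V[0]],[V[1]],[V[2]],[V[3]],V):
        r=fit(W);print([v[3] for v in W],r.x.round(3),'rms',np.sqrt(np.mean(r.fun**2)).round(2),'bay',T(r.x,[[0,36,12]]).round(1),'knob',T(r.x,[[0,-65,52]]).round(1))
    p=r.x;c,s=np.cos(p[2]),np.sin(p[2])
    for n,cc,uv,z in[('fence',cs,[(236.4,221),(251.2,193)],52),('jaw',cs,[(212.6,209),(224,191.4)],50)]:
        P=onplane(cc,uv,z)-[p[0],p[1],0];print(n,np.c_[P[:,0]*c+P[:,1]*s,-P[:,0]*s+P[:,1]*c].round(1))
    s=arm.observe();print(s['tool_pos'],s['tcp_rot'])
E
python3 jf.py
```

```text
['scene'] [ 5.91586e+02 -1.23898e+02 -2.08000e-01] rms 0.79 bay [[599.  -88.7  12. ]] knob [[ 578.2 -187.5   52. ]]
['side'] [ 5.85790e+02 -1.24389e+02 -1.88000e-01] rms 0.52 bay [[592.5 -89.   12. ]] knob [[ 573.6 -188.2   52. ]]
['w4'] [ 5.88448e+02 -1.25751e+02 -2.15000e-01] rms 1.01 bay [[596.1 -90.6  12. ]] knob [[ 574.6 -189.3   52. ]]
['w0'] [ 5.91308e+02 -1.26060e+02 -1.99000e-01] rms 0.9 bay [[598.4 -90.8  12. ]] knob [[ 578.5 -189.8   52. ]]
['scene', 'side', 'w4', 'w0'] [ 5.89685e+02 -1.25565e+02 -2.06000e-01] rms 1.14 bay [[597.  -90.3  12. ]] knob [[ 576.4 -189.2   52. ]]
fence [[ 34.1  65.4]
 [-31.4  64.8]]
jaw [[ 25.3  10.9]
 [-17.6  12.9]]
[587.74313781   6.7808048  176.31744964] [0.77007157 0.63786173 0.01089207 0.00188505]
```

```bash
python3 -m jog '[[[-0.028,0.009,0.005],0.02,255],[[-0.03,0.009,0.01],0,255],[[-0.025,0.008,0.01],0,255],[[0,0,0],0,255],[[0,0,0],0,255]]'
cat > st.py <<'E'
from h import *
from jf import T,fit,V
p=fit(V).x
s=arm.observe();q=s['tcp_rot'];from scipy.spatial.transform import Rotation as Ro
M=Ro.from_quat(q).as_matrix();print('pos',s['tool_pos'].round(1),'tilt',M[:2,2].round(3),'yaw of tool y vs jig x',round(float(np.arctan2(M[1,1],M[0,1])-p[2]),3))
def to(X): # tool deltas for TCP target
    print('d tool mm',(M.T@(np.array(X)-s['tool_pos'])).round(1))
E
python3 - <<'E'
from st import *
to([597.8,-86,110])
p_,d=vision.snapshot('wrist');c=vision.camera_info('wrist');cv2.imwrite('pics/wrist6.png',p_[:,:,::-1]);import pickle;pickle.dump(c,open('pics/wrist6.pkl','wb'))
p_,d=vision.snapshot('scene');cv2.imwrite('pics/scene6.png',p_[:,:,::-1])
p_,d=vision.snapshot('side');cv2.imwrite('pics/side6.png',p_[:,:,::-1])
a=cv2.imread('pics/scene6.png')[130:250,140:300];b=cv2.imread('pics/side6.png')[95:215,280:400]
cv2.imwrite('pics/crop6b.png',np.hstack([cv2.resize(a,(533,400)),cv2.resize(b,(400,400))])[:, -800:])
E
```

```text
time_s: 5.28
tool_pos: [597.8, -67.8, 145.9]
tcp_rot: [0.769, 0.639, 0.012, -0.002]
contact_force: [-0.3, 1.2, -1.0]
gripper_width: 42.8
pos [597.8 -67.8 145.9] tilt [0.015 0.019] yaw of tool y vs jig x 0.023
d tool mm [-18.7   2.9  35.6]
```

View pics/wrist6.png

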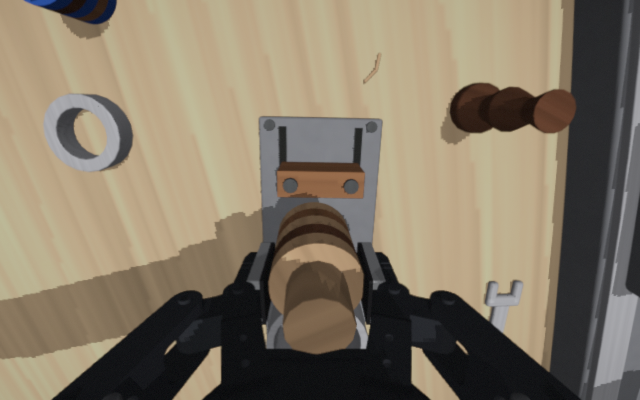

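View pics/crop6b.png

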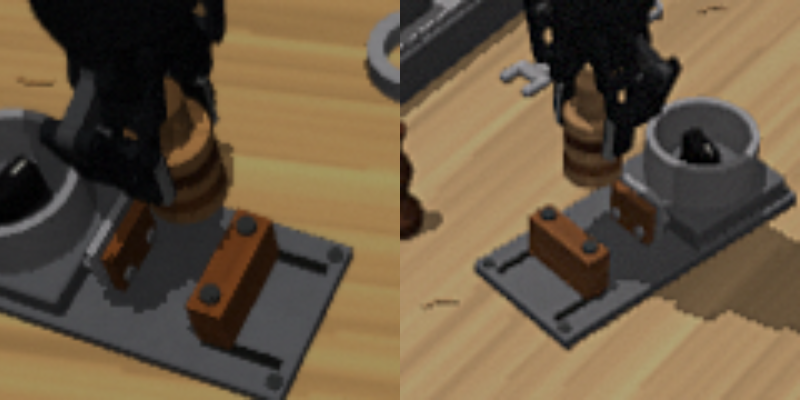

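```bash
python3 - <<'E'
from st import *
import pickle
c=vision.camera_info('wrist')
for x in(-6,-4,-2,0,2):
    print(x,proj(c,[s['tool_pos']+M@np.array([x,0,z]) for z in(-45.5,-18.5)]).round(0).tolist())
to([597.8,-86,110])
E
```

```text
pos [597.9 -67.4 146.8] tilt [0.016 0.018] yaw of tool y vs jig x 0.024
-6 [[317.0, 340.0], [317.0, 295.0]]
-4 [[317.0, 336.0], [317.0, 291.0]]
-2 [[317.0, 332.0], [317.0, 288.0]]
0 [[317.0, 327.0], [317.0, 284.0]]
2 [[317.0, 323.0], [317.0, 280.0]]
d tool mm [-19.1   2.8  36.4]
```

```bash
python3 -m jog '[[[-0.021,0.002,0.015],-0.02,255],[[0,0,0.015],0,255],[[0,0,0],0,255]]'
python3 - <<'E'
from st import *
to([597.2,-88.5,60])
E
```

```text
time_s: 5.68
tool_pos: [598.8, -81.4, 117.8]
tcp_rot: [0.758, 0.652, 0.015, -0.001]
contact_force: [-1.0, 1.5, -1.0]
gripper_width: 42.9
pos [598.8 -81.4 117.8] tilt [0.021 0.021] yaw of tool y vs jig x 0.055
d tool mm [-8.7 -1.6 57.5]
```

```bash
python3 -m jog '[[[-0.008,-0.002,0.005],0.055,255],[[0,0,0],0,255]]'
python3 - <<'E'
from st import *
to([597.2,-88.5,60])
E
```

```text
time_s: 5.85
tool_pos: [596.1, -86.0, 113.1]
tcp_rot: [0.775, 0.632, 0.015, -0.002]
contact_force: [-0.6, -0.8, -1.2]
gripper_width: 43.1
pos [596.1 -86.  113.1] tilt [0.022 0.023] yaw of tool y vs jig x 0.003
d tool mm [-3.7  0.7 53.1]
```

```bash
python3 -m jog '[[[-0.003,0.0,0.008],0,255],[[-0.001,0,0.01],0,255],[[0,0,0.01],0,255],[[0,0,0],0,255]]'
python3 - <<'E'
from st import *
to([597.2,-88.5,49])
for n in('scene','side'):
    p_,d=vision.snapshot(n);cv2.imwrite(f'pics/{n}7.png',p_[:,:,::-1])
a=cv2.imread('pics/scene7.png')[150:250,180:280];b=cv2.imread('pics/side7.png')[115:215,290:390]
cv2.imwrite('pics/crop7.png',np.hstack([cv2.resize(a,(400,400)),cv2.resize(b,(400,400))]))
E
```

```text
time_s: 6.18
tool_pos: [598.3, -85.1, 85.7]
tcp_rot: [0.772, 0.635, 0.018, -0.001]
contact_force: [0.1, -0.7, -1.2]
gripper_width: 42.7
pos [598.3 -85.1  85.7] tilt [0.027 0.024] yaw of tool y vs jig x 0.012
d tool mm [-4.6 -1.3 36.6]
```

View pics/crop7.png

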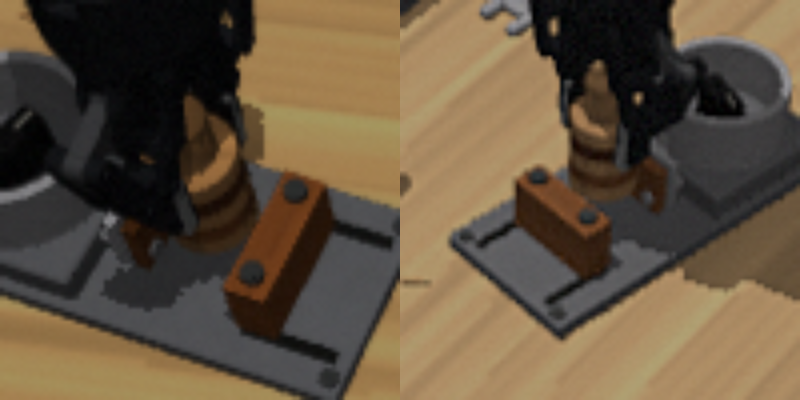

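The blank hangs between the jaw and the fence, about 37 mm above the plate. I correct laterally and go on down.

```bash
python3 -m jog '[[[-0.005,-0.0013,0.002],0.01,255],[[-0.001,0,0.01],0,255],[[0,0,0],0,255]]'
python3 - <<'E'
from st import *
to([597.2,-88.5,49])
E
```

```text
time_s: 6.53
tool_pos: [598.0, -91.0, 75.0]
tcp_rot: [0.775, 0.631, 0.02, 0.001]
contact_force: [-0.5, 1.0, -1.8]
gripper_width: 42.6
pos [598. -91.  75.] tilt [0.031 0.024] yaw of tool y vs jig x 0.001
d tool mm [ 1.5 -1.9 26. ]
```

```bash
python3 -m jog '[[[0.0015,-0.001,0.006],0,255],[[0,0,0.008],0,255],[[0,0,0],0,255]]'
python3 - <<'E'
from st import *
to([597.2,-88.5,49])
E
```

```text
time_s: 6.78
tool_pos: [597.7, -89.5, 59.6]
tcp_rot: [0.776, 0.631, 0.02, 0.001]
contact_force: [-0.1, -0.2, -1.6]
gripper_width: 42.9
pos [597.7 -89.5  59.6] tilt [0.032 0.024] yaw of tool y vs jig x 0.0
d tool mm [ 0.5 -1.  10.6]
```

```bash
python3 -m jog '[[[0.0005,-0.0005,0.005],0,255],[[0,0,0.003],0,255]]'; for i in 1; do python3 -m jog '[[[0,0,0.002],0,255]]'; done
python3 - <<'E'
from st import *
to([597.2,-88.5,49])
for n in('scene','side','wrist'):
    p_,d=vision.snapshot(n);cv2.imwrite(f'pics/{n}8.png',p_[:,:,::-1])
a=cv2.imread('pics/scene8.png')[150:250,180:280];b=cv2.imread('pics/side8.png')[115:215,290:390]
cv2.imwrite('pics/crop8.png',np.hstack([cv2.resize(a,(400,400)),cv2.resize(b,(400,400))]))
E
```

```text
time_s: 6.95
tool_pos: [597.7, -88.4, 50.9]
tcp_rot: [0.776, 0.631, 0.02, 0.001]
contact_force: [-1.1, -0.4, -1.7]
gripper_width: 42.9
time_s: 7.03
tool_pos: [597.8, -88.2, 48.5]
tcp_rot: [0.776, 0.631, 0.02, 0.001]
contact_force: [-2.0, 3.6, 16.0]
gripper_width: 42.4
pos [597.8 -88.2  48.5] tilt [0.032 0.024] yaw of tool y vs jig x 0.001
d tool mm [-0.4 -0.5 -0.6]
```

View pics/crop8.png

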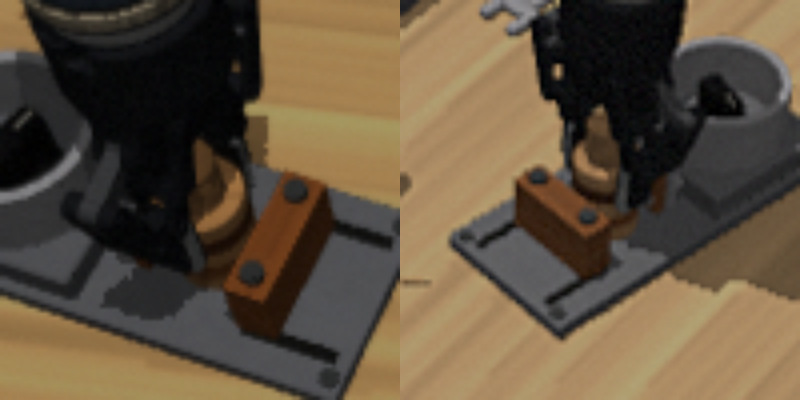

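View pics/wrist8.png

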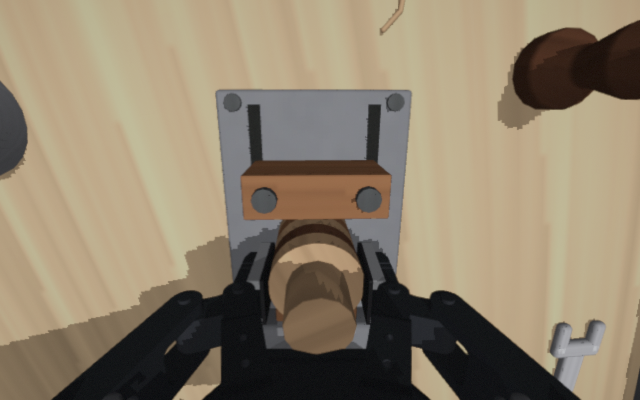

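The blank is on the plate: 16 N of contact at TCP z 48.5, where about 48.5 was expected. It is centred between the fence bolts in the wrist view, so I release it.

```bash
python3 -m jog '[[[0,0,-0.001],0,200],[[0,0,0],0,100],[[0,0,0],0,0],[[0,0,0],0,0],[[0,0,0],0,0],[[0,0,0],0,0],[[0,0,0],0,0]]'
python3 - <<'E'
from st import *
for n in('scene','side','wrist'):
    p_,d=vision.snapshot(n);cv2.imwrite(f'pics/{n}9.png',p_[:,:,::-1])
a=cv2.imread('pics/scene9.png')[150:250,180:280];b=cv2.imread('pics/side9.png')[115:215,290:390]
cv2.imwrite('pics/crop9.png',np.hstack([cv2.resize(a,(400,400)),cv2.resize(b,(400,400))]))
E
```

```text
time_s: 7.77
tool_pos: [599.0, -89.0, 51.3]
tcp_rot: [0.776, 0.631, 0.021, 0.002]
contact_force: [-0.2, -0.3, -0.6]
gripper_width: 85.3
pos [599.  -89.   51.3] tilt [0.035 0.023] yaw of tool y vs jig x 0.0
```

View pics/wrist9.png

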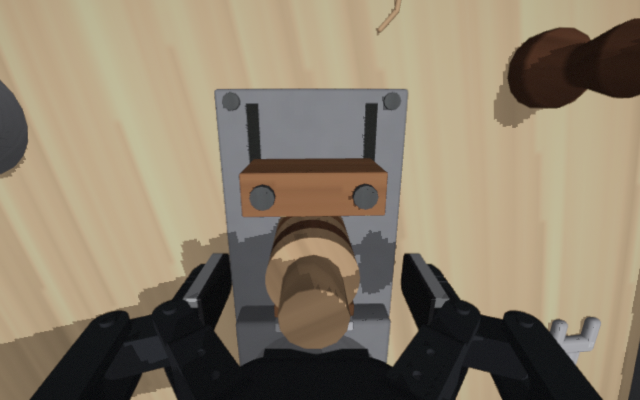

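The blank stands free and upright, with the fingers well clear on both sides. I retreat upward.

```bash
python3 -m jog '[[[0,0,-0.02],0,0],[[0,0,-0.03],0,0],[[0,0,-0.035],0,0],[[0,0,-0.035],0,0],[[0,0,-0.03],0,0],[[0,0,0],0,0],[[0,0,0],0,0]]'
python3 - <<'E'
from st import *
print(np.round(s['qpos'],2))
import pickle
for n in('scene','side','wrist'):
    c=vision.camera_info(n);p_,d=vision.snapshot(n);cv2.imwrite(f'pics/{n}10.png',p_[:,:,::-1]);pickle.dump((c,d),open(f'pics/{n}10.pkl','wb'))
a=cv2.imread('pics/scene10.png')[150:250,150:250];b=cv2.imread('pics/side10.png')[115:215,300:400]
cv2.imwrite('pics/crop10.png',np.hstack([cv2.resize(a,(400,400)),cv2.resize(b,(400,400))]))
E
```

```text
time_s: 8.5
tool_pos: [592.0, -92.2, 205.5]
tcp_rot: [0.776, 0.631, 0.019, -0.0]
contact_force: [0.6, 0.2, -0.5]
gripper_width: 85.0
pos [592.  -92.2 205.5] tilt [0.029 0.024] yaw of tool y vs jig x 0.001
[ 0.11  0.36 -0.01  1.78 -0.03  0.97 -0.1 ]
```

View pics/wrist10.png

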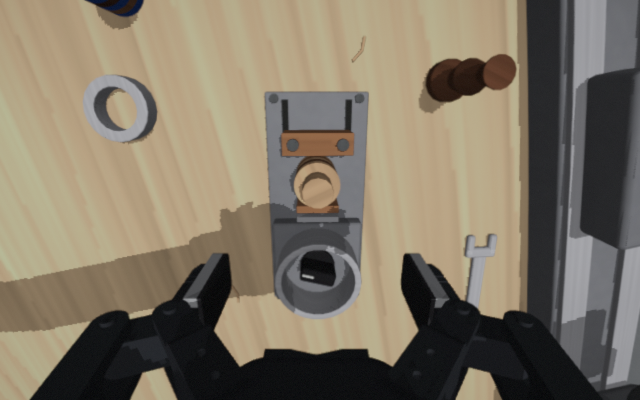

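View pics/crop10.png

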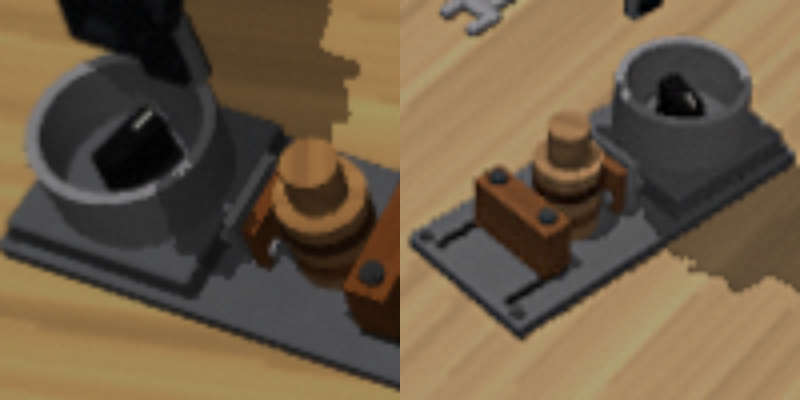

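The blank stands in the bay between the jaw and the fence, and the bar in the ring shows at wrist (318,267). I crop that for the knob angle.

```bash
python3 - <<'E'
import cv2
w=cv2.imread('pics/wrist10.png')[80:330,250:385];
cv2.imwrite('pics/crop11.png',cv2.resize(w[135:],None,fx=5,fy=5,interpolation=cv2.INTER_CUBIC))
cv2.imwrite('pics/crop12.png',cv2.resize(w[:150],None,fx=4,fy=4,interpolation=cv2.INTER_CUBIC))
E
```

```text
(no output)
```

View pics/crop11.png

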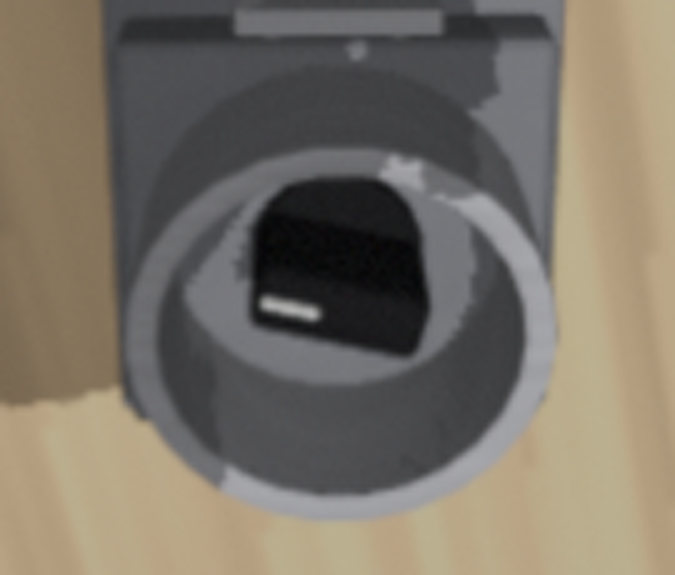

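View pics/crop12.png

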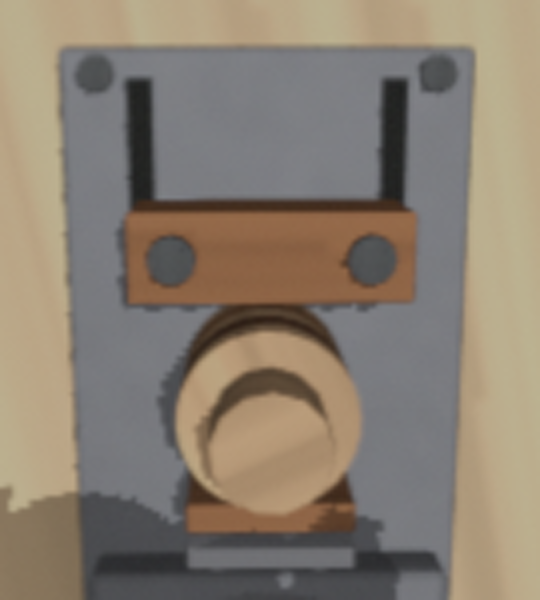

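```bash
python3 - <<'E'
from st import *
import pickle
cw,_=pickle.load(open('pics/wrist10.pkl','rb'))
W=(cw,[[-55,125,12],[55,125,12],[0,-65,74]],[(265.5,92),(368.5,91.8),(318,282)],'w10')
r=fit([W]);p1=r.x;print('w10',p1.round(3),r.fun.round(1));r=fit(V+[W]);p2=r.x;print('all',p2.round(3))
def inv(P,p):
    c,s=np.cos(p[2]),np.sin(p[2]);P=P-[p[0],p[1],0];return np.c_[P[:,0]*c+P[:,1]*s,-P[:,0]*s+P[:,1]*c]
q=np.array([(270,212),(420,240),(412,353),(253,320)])/5+[250,215]
for n,uv,z in[('bar',q,64),('ring',[(318,282)],74),('blank',[(317.5,193.3)],94),('shoulder',[(317,185.5)],67),('fence',[(282,155.8),(353.5,155)],52),('jawback',[(297,212.5),(338.5,212.5)],50)]:
    P=onplane(cw,uv,z);print(n,P[:,:2].round(1).tolist(),P[:,:2].mean(0).round(1),'jig(w10)',inv(P,p1).round(1).tolist())
P=onplane(cw,q,64)
for a,b in((0,1),(3,2)):
    e=P[b]-P[a];print('bar edge',np.linalg.norm(e).round(1),'knob angle',-(np.arctan2(e[1],e[0])-p1[2]).round(3))
print('knob w10',T(p1,[[0,-65,52]]),'all',T(p2,[[0,-65,52]]))
E
```

```text
pos [591.2 -92.1 203.5] tilt [0.025 0.024] yaw of tool y vs jig x 0.001
w10 [ 5.89877e+02 -1.26243e+02 -2.07000e-01] [-1.2 -1.   1.1 -0.5  0.2  1.9]
all [ 5.89766e+02 -1.25827e+02 -2.06000e-01]
bar [[567.5, -162.2], [596.6, -175.3], [589.9, -201.7], [558.5, -186.4]] [ 578.1 -181.4] jig(w10) [[-14.4, -39.8], [16.7, -46.7], [15.6, -73.9], [-18.3, -65.4]]
ring [[576.8, -187.6]] [ 576.8 -187.6] jig(w10) [[-0.2, -62.7]]
blank [[596.2, -88.7]] [596.2 -88.7] jig(w10) [[-1.6, 38.0]]
shoulder [[596.4, -89.0]] [596.4 -89. ] jig(w10) [[-1.3, 37.7]]
fence [[568.8, -56.8], [636.9, -70.4]] [602.9 -63.6] jig(w10) [[-34.9, 63.7], [34.5, 64.3]]
jawback [[569.8, -117.5], [611.8, -126.6]] [ 590.8 -122. ] jig(w10) [[-21.4, 4.4], [21.5, 4.2]]
bar edge 31.9 knob angle 0.216
bar edge 34.9 knob angle 0.246
knob w10 [[ 576.48868477 -189.84930693   52.        ]] all [[ 576.45137964 -189.44833565   52.        ]]
```

The view agrees with the plan. The blank is at jig (-1.5, 38), upright, and the fence face is at about y=64. The knob is at about 0.23 rad and centred at (576.5,-189), so both sides should touch near 1.67 rad. I move over the knob and turn the hand so that its jaws lie across the bar.

```bash
python3 -m jog '[[[-0.025,0.001,0],0,160],[[-0.028,0.001,0],0,160],[[-0.025,0.001,0],0,160],[[-0.012,0.001,0],0,160],[[0,0,0],0,160]]'
python3 -m jog '[[[0,0,0],-0.12,160],[[0,0,0],-0.12,160],[[0,0,0],-0.12,160],[[0,0,0],-0.12,160],[[0,0,0],-0.12,160],[[0,0,0],-0.12,160],[[0,0,0],-0.12,160],[[0,0,0],-0.12,160],[[0,0,0],-0.12,160],[[0,0,0],-0.12,160],[[0,0,0],-0.1,160]]'
python3 - <<'E'
from st import *
to([576.5,-189,110]);print(np.round(s['qpos'],2))
E
```

```text
time_s: 9.07
tool_pos: [573.4, -179.7, 192.2]
tcp_rot: [0.774, 0.634, 0.013, -0.008]
contact_force: [-0.2, 0.1, -1.0]
gripper_width: 32.0
time_s: 9.98
tool_pos: [571.9, -160.5, 180.9]
tcp_rot: [0.205, 0.979, 0.021, -0.009]
contact_force: [0.2, 0.9, -0.2]
gripper_width: 31.8
pos [ 571.9 -160.5  180.9] tilt [-0.008  0.045] yaw of tool y vs jig x 1.364
d tool mm [-17.4 -26.9  69.5]
[ 0.44  0.42 -0.29  1.77  0.09  0.98  1.29]
```

```bash
python3 -m jog '[[[-0.017,-0.025,0],0.02,160],[[0,0,0],0,160],[[0,0,0],0,160]]'
python3 - <<'E'
from st import *
to([576.5,-189,110])
import pickle
for n in('wrist',):
    c=vision.camera_info(n);p_,d=vision.snapshot(n);cv2.imwrite(f'pics/{n}11.png',p_[:,:,::-1]);pickle.dump((c,d),open(f'pics/{n}11.pkl','wb'))
print(proj(c,T(p,[[0,-65,64],[0,-65,74]])))
E
```

```text
time_s: 10.23
tool_pos: [578.1, -183.9, 177.2]
tcp_rot: [0.209, 0.978, 0.024, -0.011]
contact_force: [0.1, 0.0, 0.4]
gripper_width: 32.1
pos [ 578.1 -183.9  177.2] tilt [-0.012  0.051] yaw of tool y vs jig x 1.354
d tool mm [-2.7 -8.1 66.8]
[[304.69764502 199.02493753]
 [304.7793829  202.57560141]]
```

View pics/wrist11.png

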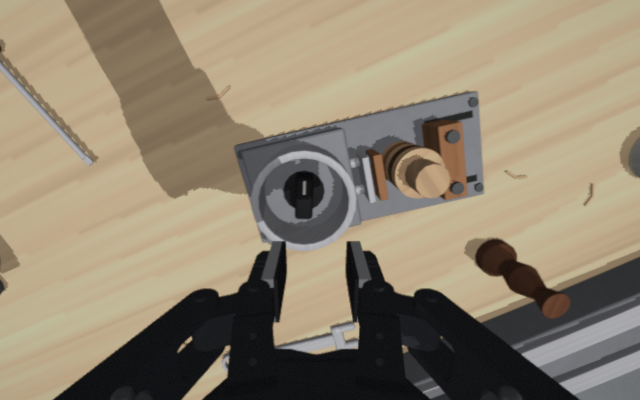

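```bash
python3 - <<'E'
from st import *
import pickle
cv2.imwrite('pics/crop13.png',cv2.resize(cv2.imread('pics/wrist11.png')[140:260,240:365],None,fx=5,fy=5,interpolation=cv2.INTER_CUBIC))
E
```

```text
pos [ 577.8 -185.3  177. ] tilt [-0.012  0.049] yaw of tool y vs jig x 1.353
```

View pics/crop13.png

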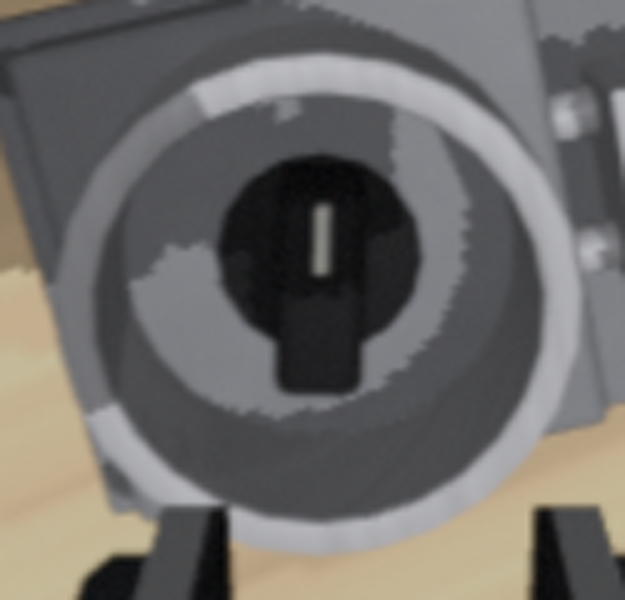

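```bash
python3 - <<'E'
from st import *
import pickle
c,_=pickle.load(open('pics/wrist11.pkl','rb'))
print(onplane(c,[(303.6,200.6)],74),onplane(c,[(304,199)],64), proj(c,[s['tool_pos']]))
a=onplane(c,[(322/5+240,205/5+140),(320/5+240,275/5+140)],64);e=a[0]-a[1];print(np.linalg.norm(e),'bar dir in tool',(M.T@e).round(2))
print(T(p,[[0,-65,0]]))
K=[576.3,-188.6,90];to(K)
E
```

```text
pos [ 577.8 -185.3  177. ] tilt [-0.012  0.049] yaw of tool y vs jig x 1.353
[[ 574.38397212 -189.35443679   74.        ]] [[ 576.10896517 -189.73303548   64.        ]] [[314.28942661 264.11927042]]
12.54771085369732 bar dir in tool [12.53  0.48  0.41]
[[ 576.38712371 -189.1903389     0.        ]]
d tool mm [-2.6 -7.1 86.7]
```

```bash
python3 -m jog '[[[-0.002,-0.0075,0.02],0.03,160],[[0,0,0.02],0,160],[[0,0,0.02],0,160],[[0,0,0],0,160],[[0,0,0],0,160]]'
python3 - <<'E'
from st import *
to([575.8,-189.3,90])
E
```

```text
time_s: 10.7
tool_pos: [577.2, -185.7, 114.7]
tcp_rot: [0.223, 0.974, 0.023, -0.011]
contact_force: [0.1, 0.4, 0.5]
gripper_width: 32.1
pos [ 577.2 -185.7  114.7] tilt [-0.011  0.05 ] yaw of tool y vs jig x 1.325
d tool mm [-1.1 -4.8 24.5]
```

```bash
python3 -m jog '[[[-0.001,-0.005,0.005],0,160],[[0,0,0.01],0,160],[[0,0,0],0,160]]'
python3 - <<'E'
from st import *
to([575.8,-189.3,52])
import pickle
for n in('wrist','scene'):
    c=vision.camera_info(n);p_,d=vision.snapshot(n);cv2.imwrite(f'pics/{n}12.png',p_[:,:,::-1]);pickle.dump((c,d),open(f'pics/{n}12.pkl','wb'))
c=vision.camera_info('wrist');print(proj(c,[[575.8,-189.3,74],[575.8,-189.3,64]]))
s=arm.observe();print(s['tool_pos'])
E
```

```text
time_s: 10.95
tool_pos: [577.0, -189.1, 100.4]
tcp_rot: [0.223, 0.975, 0.023, -0.01]
contact_force: [-0.4, 0.4, 0.0]
gripper_width: 31.7
pos [ 577.  -189.1  100.4] tilt [-0.009  0.05 ] yaw of tool y vs jig x 1.327
d tool mm [-0.4 -2.7 48.4]
[[314.09696859 236.82131167]
 [313.51610847 230.11244401]]
[ 577.96804325 -189.78410596  101.9029408 ]
```

View pics/wrist12.png

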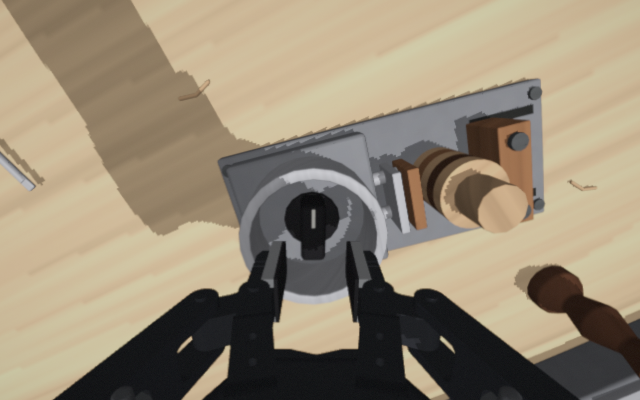

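The ring (centre px 313,236) and bar (px 313) are centred between the fingers (px 316). I descend in steps.

```bash
python3 -m jog '[[[-0.001,-0.002,0.008],0,160],[[0,0,0.008],0,160],[[0,0,0],0,160]]'
python3 - <<'E'
from st import *
to([575.8,-189.3,52])
E
```

```text
time_s: 11.3
tool_pos: [579.1, -191.9, 86.2]
tcp_rot: [0.223, 0.975, 0.023, -0.007]
contact_force: [-0.2, 0.3, -0.3]
gripper_width: 32.0
pos [ 579.1 -191.9   86.2] tilt [-0.003  0.048] yaw of tool y vs jig x 1.327
d tool mm [ 3.3 -0.6 34.3]
```

```bash
python3 -m jog '[[[0.003,-0.001,0.004],0,160],[[0.0,0,0.008],0,160],[[0,0,0],0,160]]'
python3 - <<'E'
from st import *
to([575.8,-189.3,52])
E
```

```text
time_s: 11.55
tool_pos: [575.5, -190.9, 72.9]
tcp_rot: [0.223, 0.975, 0.023, -0.007]
contact_force: [-0.5, 0.1, -0.5]
gripper_width: 31.6
pos [ 575.5 -190.9   72.9] tilt [-0.003  0.048] yaw of tool y vs jig x 1.326
d tool mm [-0.   0.7 20.9]
```

```bash
python3 -m jog '[[[0,0.0005,0.007],0,160],[[0,0,0.007],0,160],[[0,0,0],0,160]]'
python3 - <<'E'
from st import *
to([575.8,-189.3,50])
for n in('wrist','scene'):
    p_,d=vision.snapshot(n);cv2.imwrite(f'pics/{n}13.png',p_[:,:,::-1])
E
```

```text
time_s: 11.8
tool_pos: [575.5, -189.6, 57.2]
tcp_rot: [0.223, 0.975, 0.023, -0.007]
contact_force: [-0.1, -0.7, -0.5]
gripper_width: 31.6
pos [ 575.5 -189.6   57.2] tilt [-0.003  0.048] yaw of tool y vs jig x 1.326
d tool mm [-0.3  0.1  7.2]
```

View pics/wrist13.png

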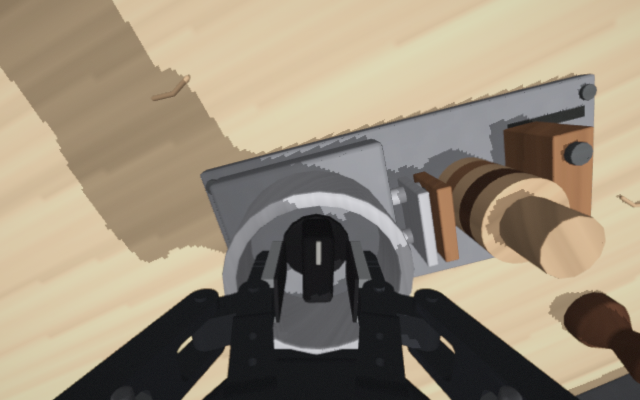

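The fingers are inside the ring, astride the bar and clear of both. A little lower, then I close.

```bash
python3 -m jog '[[[0,0,0.006],0,160],[[0,0,0.001],0,160]]'
python3 -m jog '[[[0,0,0],0,255],[[0,0,0],0,255],[[0,0,0],0,255],[[0,0,0],0,255],[[0,0,0],0,255]]' 60
python3 - <<'E'
from st import *
to([575.8,-189.3,50]);print(s['torque'],s['contact_force'],np.round(s['qpos'],2))
E
```

```text
time_s: 12.07
tool_pos: [576.8, -189.5, 51.4]
tcp_rot: [0.223, 0.975, 0.023, -0.005]
contact_force: [-0.3, 0.9, -0.4]
gripper_width: 31.8
time_s: 12.48
tool_pos: [576.9, -189.3, 51.4]
tcp_rot: [0.223, 0.975, 0.023, -0.005]
contact_force: [0.6, 1.0, -0.5]
gripper_width: 14.4
pos [ 576.9 -189.3   51.4] tilt [-0.     0.047] yaw of tool y vs jig x 1.326
d tool mm [ 1.  -0.5  1.4]
[-0.34554553  0.11837136 -0.13691052] [ 0.55919316  0.95932901 -0.53560897] [ 0.45  0.59 -0.24  1.83  0.13  0.74  1.27]
```

Gripped, with the knob at 0.245 rad by the hand's yaw. I start turning clockwise.

```bash
cat > tq.py <<'E'
from st import *
ts=[];
F=s['contact_force'];print('knob',round(np.pi/2-float(np.arctan2(M[1,1],M[0,1])-p[2]),3),'Tz(tool)',(M.T@s['torque']).round(3),'F',F.round(1),'q7',round(float(s['qpos'][6]),2),'w',round(s['gripper_width'],1))
to([575.8,-189.3,51])
E
python3 -m jog '[[[0,0,0],0.1,255],[[0,0,0],0.1,255],[[0,0,0],0.1,255],[[0,0,0],0.1,255]]';python3 tq.py
```

```text
time_s: 12.82
tool_pos: [577.1, -189.3, 51.4]
tcp_rot: [0.417, 0.909, 0.021, -0.009]
contact_force: [-0.2, 0.6, -1.5]
gripper_width: 15.0
pos [ 577.1 -189.3   51.4] tilt [0.001 0.046] yaw of tool y vs jig x 0.916
knob 0.655 Tz(tool) [ 0.207 -0.282 -0.221] F [-0.2  0.6 -1.5] q7 0.93 w 15.0
d tool mm [ 0.8 -1.   0.4]
```

```bash

python3 -m jog '[[[0,0,0],0.1,255],[[0,0,0],0.1,255],[[0,0,0],0.1,255]]';python3 tq.py;python3 -m jog '[[[0,0,0],0.1,255],[[0,0,0],0.1,255]]';python3 tq.py
```

```text
time_s: 13.07
tool_pos: [577.3, -189.3, 51.4]
tcp_rot: [0.552, 0.834, 0.019, -0.012]
contact_force: [-0.6, 0.9, -1.9]
gripper_width: 14.9
pos [ 577.3 -189.3   51.4] tilt [0.001 0.045] yaw of tool y vs jig x 0.606
knob 0.964 Tz(tool) [ 0.044 -0.372 -0.253] F [-0.6  0.9 -1.9] q7 0.68 w 14.9
d tool mm [ 0.5 -1.4  0.4]
time_s: 13.23
tool_pos: [577.3, -189.2, 51.5]
tcp_rot: [0.635, 0.772, 0.017, -0.013]
contact_force: [0.3, -0.1, -1.3]
gripper_width: 14.5
pos [ 577.3 -189.2   51.5] tilt [0.002 0.044] yaw of tool y vs jig x 0.4
knob 1.171 Tz(tool) [-0.101 -0.392 -0.295] F [ 0.3 -0.1 -1.3] q7 0.51 w 14.5
d tool mm [ 0.1 -1.5  0.5]
```

```bash
cat > look.py <<'E'
import sys
from st import *
k=sys.argv[1]; Z=[]
for i in range(2):
  for n in('scene','side','wrist'):
    p_,d=vision.snapshot(n);cv2.imwrite(f'pics/{n}{k}.png',p_[:,:,::-1])
    q_=arm.observe();R_=Ro.from_quat(q_['tcp_rot']).as_matrix();Z.append((R_.T@q_['torque'])[2])
print('Tz',np.round(Z,3),np.mean(Z))
b=cv2.imread(f'pics/side{k}.png')[125:195,300:370];a=cv2.imread(f'pics/scene{k}.png')[165:245,190:270]
f=lambda x:cv2.resize(x,(400,400),interpolation=cv2.INTER_CUBIC)
cv2.imwrite(f'pics/crop{k}.png',np.hstack([f(a),f(b)]))
E
python3 look.py 20
```

```text
pos [ 577.3 -189.2   51.5] tilt [0.002 0.044] yaw of tool y vs jig x 0.4
Tz [0.11  0.238 0.275 0.219 0.164 0.118] 0.18727715456309135
```

View pics/crop20.png

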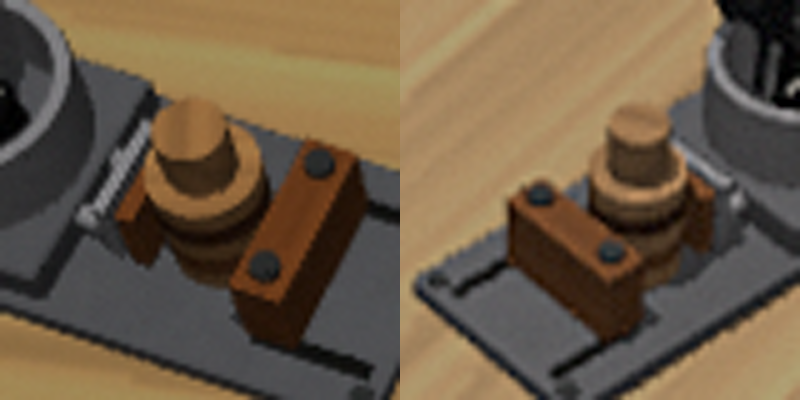

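View pics/wrist20.png

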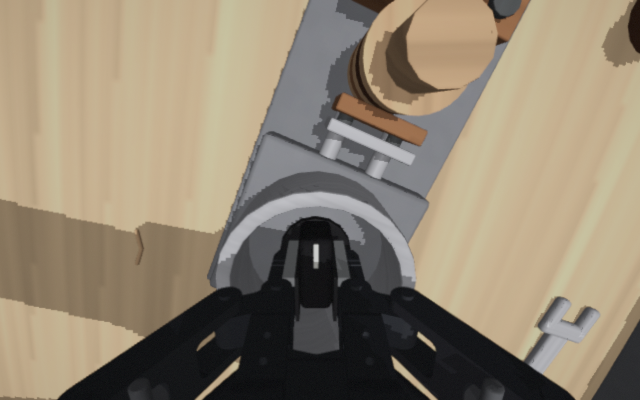

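The jaw has reached the blank (side crop, right) and a gap to the fence remains. At rest the torque is just stiction, so only readings taken while turning count. I continue in small, equal steps.

```bash
sed -i 's/^to(.*//' tq.py
python3 -m jog '[[[0,0,0],0.06,255],[[0,0,0],0.06,255],[[0,0,0],0.06,255]]'|grep tool_pos;python3 tq.py|tail -1;python3 -m jog '[[[0,0,0],0.05,255],[[0,0,0],0.05,255]]'|grep tool_pos;python3 tq.py|tail -1;
python3 -m jog '[[[0,0,0],0.05,255]]'|grep tool_pos;python3 tq.py|tail -1
```

```text
tool_pos: [577.5, -189.2, 51.5]
knob 1.344 Tz(tool) [-0.17  -0.43  -0.219] F [-0.1  0.2 -2.5] q7 0.37 w 14.6
tool_pos: [577.4, -189.2, 51.4]
knob 1.443 Tz(tool) [-0.092 -0.357 -0.302] F [-0.4 -0.4 -0.1] q7 0.29 w 14.4
tool_pos: [577.5, -189.2, 51.4]
knob 1.492 Tz(tool) [-0.192 -0.316 -0.236] F [-0.9  0.2  0.4] q7 0.25 w 14.9
```

```bash
python3 look.py 21; python3 - <<'E'
import cv2
w=cv2.imread('pics/wrist21.png'); cv2.imwrite('pics/crop21w.png',cv2.resize(w[0:200,200:460],None,fx=3,fy=3,interpolation=cv2.INTER_CUBIC))
E
```

```text
pos [ 577.5 -189.2   51.4] tilt [0.003 0.044] yaw of tool y vs jig x 0.078
Tz [-0.054  0.07   0.159  0.     0.086  0.07 ] 0.05524869315094825
```

View pics/crop21.png

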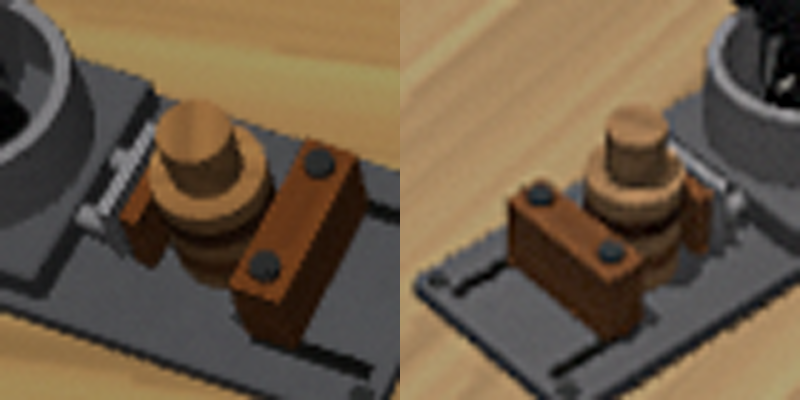

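View pics/crop21w.png

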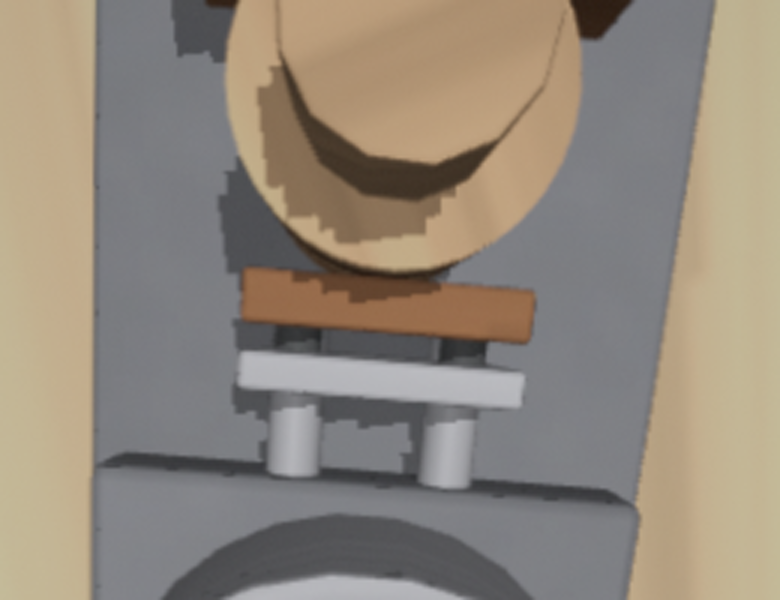

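The wrist view shows the spring gap between the white slide and the brown jaw, at crop rows 331 to 359. That is about 4 mm, so uncompressed. At 15 N it should have shrunk by 1.2 mm, so I'll measure it numerically.

```bash
cat > gap.py <<'E'
from st import *
import sys
def gap(im,c,jy,dbg=0):
    # sample along jig y lines at z=50, between jaw rear and slide, at several jig x
    out=[]
    for x in np.arange(-16,16.1,1):
        ys=np.arange(jy-14,jy+3,0.1)
        uv=proj(c,T(p,np.c_[np.full(len(ys),x),ys,np.full(len(ys),50.)])).astype(np.float32)
        v=cv2.remap(im.astype(np.float32),uv[None,:,0],uv[None,:,1],cv2.INTER_LINEAR)[0]
        br=(v[:,0]-v[:,2])  # R-B
        wt=v.min(1)
        b=br>45
        # rear edge of brown: lowest y where brown run (>2mm) starts
        i=next((k for k in range(len(ys)-20) if b[k:k+20].all()),None)
        if i is None: continue
        w=[k for k in range(i) if wt[k]>125]
        if not w: continue
        out.append((x,ys[i],ys[max(w)]))
    o=np.array(out); g=o[:,1]-o[:,2]
    return len(o),np.median(g),g.std(),np.median(o[:,1]),np.median(o[:,2]),o
G=[]
for i in range(3):
    im,_=vision.snapshot('wrist');c=vision.camera_info('wrist');kn=np.pi/2-float(np.arctan2(M[1,1],M[0,1])-p[2])
    r=gap(im,c,10+6*kn-8+2); G.append(r[1]);print(r[0],np.round(r[1:5],2))
print('knob',round(kn,3),'gap',np.mean(G).round(2))
if len(sys.argv)>1:
    cv2.imwrite(f'pics/wrist{sys.argv[1]}.png',im[:,:,::-1]);cv2.imwrite(f'pics/crop{sys.argv[1]}w.png',cv2.resize(im[0:200,200:460,::-1],None,fx=3,fy=3,interpolation=cv2.INTER_CUBIC))
E
python3 gap.py 22
```

```text
pos [ 577.4 -189.3   51.4] tilt [0.003 0.045] yaw of tool y vs jig x 0.079
33 [ 4.4   0.08 10.55  6.15]
33 [ 4.4   0.08 10.55  6.15]
33 [ 4.4   0.08 10.55  6.15]
knob 1.492 gap 4.4
```

```bash
for i in 1; do python3 -m jog '[[[0,0,0],0.05,255],[[0,0,0],0.05,255]]'|grep tool_pos;python3 tq.py|tail -1; python3 gap.py|tail -2; done
```

```text
tool_pos: [577.5, -189.3, 51.4]
knob 1.592 Tz(tool) [-0.322 -0.372 -0.218] F [-0.3  0.8 -0.4] q7 0.17 w 14.8
33 [ 4.4   0.08 11.15  6.75]
knob 1.592 gap 4.4
```

```bash
python3 -m jog '[[[0,0,0],0.05,255],[[0,0,0],0.05,255]]'|grep tool_pos;python3 tq.py|tail -1; python3 gap.py|tail -2
```

```text
tool_pos: [577.6, -189.3, 51.4]
knob 1.689 Tz(tool) [-0.376 -0.37  -0.295] F [-0.1  0.3 -1.1] q7 0.09 w 15.2
33 [ 4.1   0.05 11.33  7.23]
knob 1.689 gap 4.1
```

The gap has started to close (4.40 to 4.10 mm), so the fence is touching and the squeeze is about 4 N. Now finer steps.

```bash
python3 -m jog '[[[0,0,0],0.04,255],[[0,0,0],0.04,255]]'|grep tool_pos;python3 tq.py|tail -1; python3 gap.py|tail -2
```

```text
tool_pos: [577.6, -189.4, 51.4]
knob 1.765 Tz(tool) [-0.416 -0.379 -0.391] F [-1.2  0.9 -0.7] q7 0.03 w 14.7
33 [ 3.7   0.06 11.39  7.69]
knob 1.765 gap 3.7
```

```bash
python3 -m jog '[[[0,0,0],0.04,255],[[0,0,0],0.04,255]]'|grep tool_pos;python3 tq.py|tail -1; python3 gap.py 23|tail -2
```

```text
tool_pos: [577.7, -189.4, 51.4]
knob 1.841 Tz(tool) [-0.527 -0.393 -0.346] F [-0.4  1.3 -1.1] q7 -0.03 w 15.2
33 [ 3.3   0.07 11.35  8.15]
knob 1.841 gap 3.3
```

View pics/crop23w.png

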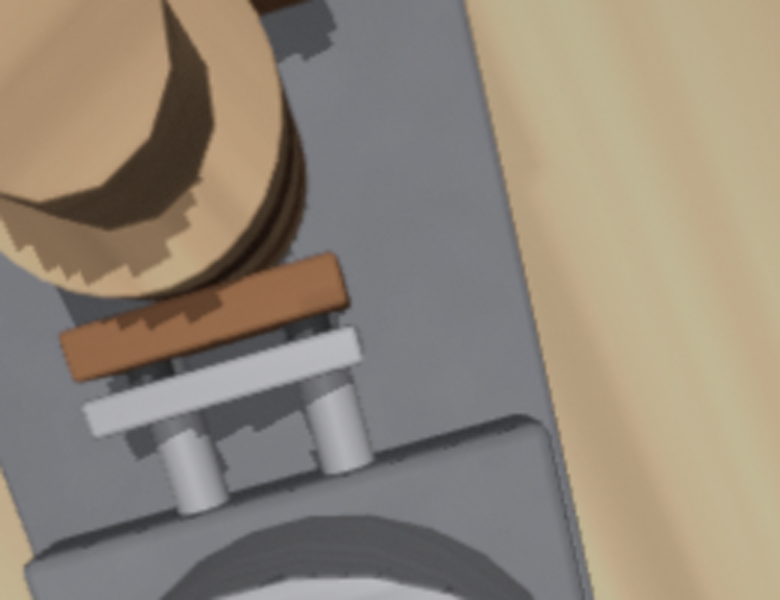

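Compression is now about 1.1 mm, roughly 14 N. The jaw has stopped while the slide moved on, and the torque of about 0.35 is near the expected 0.31. I release the bar and check.

```bash
python3 -m jog '[[[0,0,0],0,165],[[0,0,0],0,165],[[0,0,0],0,165],[[0,0,0],0,165]]';python3 tq.py|tail -1; python3 gap.py 24|tail -2
```

```text
time_s: 16.08
tool_pos: [577.6, -188.9, 51.6]
tcp_rot: [0.853, 0.521, 0.013, -0.019]
contact_force: [0.8, -0.4, -1.1]
gripper_width: 30.2
knob 1.839 Tz(tool) [-0.005 -0.103 -0.006] F [ 0.8 -0.4 -1.1] q7 -0.02 w 30.2
33 [ 3.3   0.05 11.43  8.13]
knob 1.839 gap 3.27
```

View pics/wrist24.png

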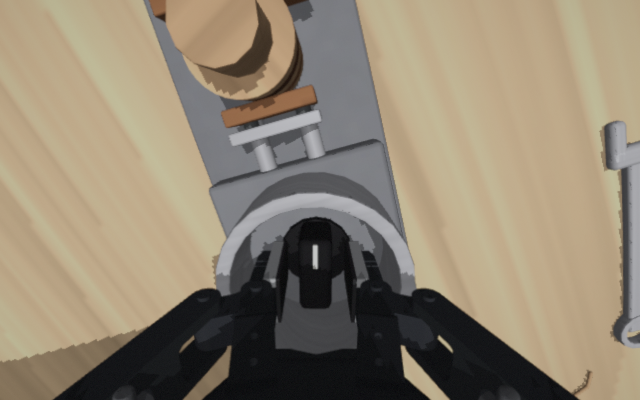

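The gap holds at 3.27 mm after release and the bar is free between the pads. I withdraw upward.

```bash
python3 -m jog '[[[0,0,-0.008],0,165],[[0,0,-0.01],0,165],[[0,0,0],0,165]]'
python3 -c "
from st import *
to([575.8,-189.3,90])"
```

```text
time_s: 16.48
tool_pos: [577.3, -189.9, 70.9]
tcp_rot: [0.853, 0.521, 0.013, -0.02]
contact_force: [0.2, -0.2, 0.6]
gripper_width: 30.2
pos [ 577.3 -189.9   70.9] tilt [0.002 0.047] yaw of tool y vs jig x -0.268
d tool mm [  0.7  -2.  -19. ]
```

```bash
python3 -m jog '[[[0.0005,-0.001,-0.01],0,165],[[0,0,-0.012],0,165],[[0,0,-0.02],0,165],[[0,0,-0.03],0,165],[[0,0,-0.035],0,165],[[0,0,-0.035],0,165],[[0,0,0],0,165],[[0,0,0],0,165]]'
python3 - <<'E'
from st import *
for n in('scene','side','wrist'):
    p_,d=vision.snapshot(n);cv2.imwrite(f'pics/{n}30.png',p_[:,:,::-1])
a=cv2.imread('pics/scene30.png')[150:250,150:290];b=cv2.imread('pics/side30.png')[105:205,290:410]
cv2.imwrite('pics/crop30.png',np.hstack([cv2.resize(a,(420,300)),cv2.resize(b,(360,300))]))
c=vision.camera_info('wrist')
# expected blank axis points
for y in (42,44): print(proj(c,T(p,[[0,y,94],[0,y,67]])).round(0).tolist())
E
python3 gap.py | tail -2
```

```text
time_s: 17.15
tool_pos: [576.0, -196.2, 227.4]
tcp_rot: [0.853, 0.521, 0.015, -0.018]
contact_force: [-0.7, -0.2, -0.2]
gripper_width: 30.2
pos [ 576.  -196.2  227.4] tilt [0.006 0.046] yaw of tool y vs jig x -0.269
[[282.0, 67.0], [286.0, 71.0]]
[[282.0, 65.0], [286.0, 69.0]]
33 [ 3.4   0.12 11.54  8.24]
knob 1.839 gap 3.33
```

View pics/wrist30.png

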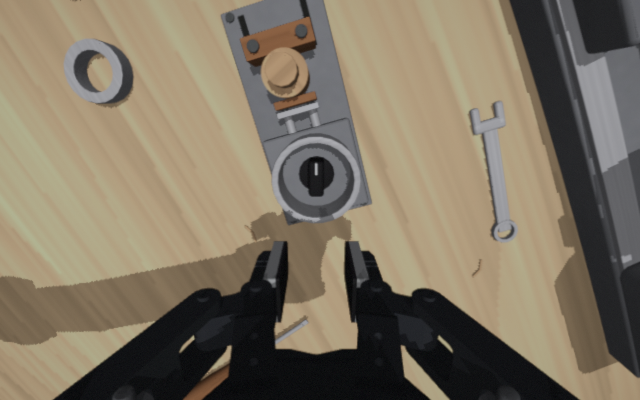

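View pics/crop30.png

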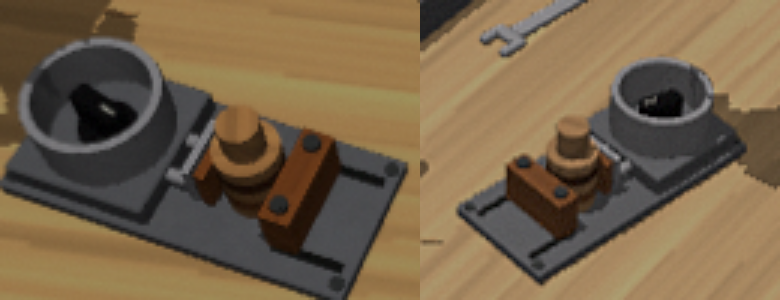

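View pics/scene30.png

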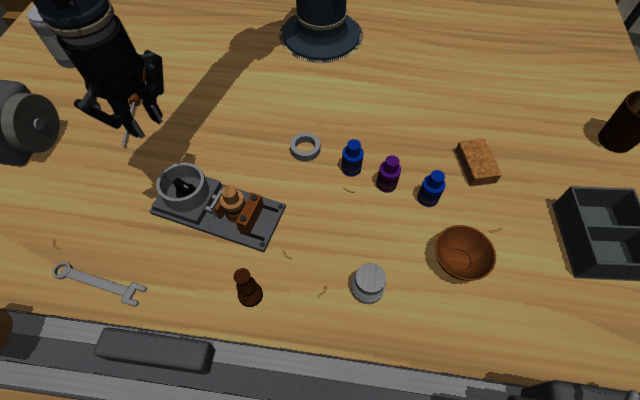

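The final views show the blank upright in the bay (wrist 281,69; expected about 282,67), seated between the jaw and the fence. Everything else is at its starting pixels, and the hand is at z 227, touching nothing. I hand in.

```bash
python3 -c "
from workcell import arm
print(arm.hand_in())"
```

```text
the job is handed in; nothing more can be done
None
```

The blank is clamped upright in the bay, tenon up, and I handed the job in at about 17.5 s with the hand clear. No verdict was reported.

- **Placing:** I set the tan laminated blank down and let go of it at about jig x = -1.5, y = 38 mm, before any squeeze.
- **Squeeze:** I gripped the knob bar inside the guard ring and turned it clockwise from about 0.245 to 1.84 rad. The jaw's spring gap shrank from 4.40 to about 3.3 mm (3.27 just after letting go, 3.33 from above). That is about 1.1 mm of compression, roughly 14 N against the 15 N wanted. I read the force from the gap; it was not measured directly.
- **Guard ring:** the readings I took in the ring never showed more than about 3 N on the hand.
- **Other things:** by eye, the bowl, wax jar, spindle and collar are at their starting pixels.

**Checks that disagreed:**
- The tool drifted a few mm per move and tilted by up to about 0.05 rad, which I corrected by re-measuring.
- Single-camera fits of the jig differed by up to 6 mm, so I used the joint fit.
- The torque while turning was noisy (0.35 to 0.39 N m near the end, 0.31 expected), so I trusted the gap instead.

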